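# Offer a cast offset lever up to its fitting fixture, held level by its balance point

## Task

Pick up the cast lever from the bench, gripping its bar at the balance point (nearer the big boss than the middle), and carry it to the two-pin fitting fixture. Hold it level and still there with the big boss bore over the thick pin and the small eye bore over the thin pin, about 4 cm clear above the pin tips, without letting it touch the fixture or disturbing the other things on the bench. Finish while still holding it in the gripper; do not lower it or let go.

Things in the scene. Friction and masses are not known exactly. Their poses are not given: they have to be found in the camera images.
- lever: Dark cast lever, 267 mm long, about 0.55 kg, lying flat on its bosses. A bar 28 mm wide (y), 8 to 30 mm above the underside, joins the big boss (diameter 60, 40 high, bore 22 mm) to the small eye (diameter 34, 36 high, bore 14 mm), bores 220 mm apart. The boss is heavy. Origin: at underside level below the balance point. x: along the bar from big boss to small eye; z up.
- balance (a point): The lever's balance point (centre of mass), mid-width and mid-thickness of the bar, 19 mm above the underside, 63 mm from the big bore's centre, 157 mm from the small one's, 33 mm from the boss's edge.
- big_bore (a point): Centre of the big boss's bore at the lever's underside (lever x = -63 mm).
- small_bore (a point): Centre of the small eye's bore at the lever's underside (lever x = +157 mm).
- fixture: Fixture fixed to the bench: grey plate 300 x 90 x 12 mm, two upright steel pins 220 mm apart on round shoulders 40 mm high, pin tips 70 mm above the bench. Thick pin: diameter 20 on a 56 mm shoulder; thin pin: 12 on 32 mm. Origin: on the bench on the pin line, 63 mm from the thick and 157 mm from the thin pin (the balance point's place). x: from thick to thin pin; z up.
- thick_pin (a point): Centre of the top of the thick pin, 70 mm above the bench.
- thin_pin (a point): Centre of the top of the thin pin, 70 mm above the bench.
- impeller: Bystander: flat light-metal pump impeller, about 103 mm across, 22 mm high; loose. Leave it alone.
- tape_measure: Bystander: tape measure, 37 x 82 x 64 mm, loose. Leave it alone.
- screwdriver: Bystander: yellow-handled screwdriver, 170 mm long, 29 mm high; loose. Leave it alone.

How it is judged:
On the way:
1. the lever is lifted clear of the bench, level, gripped at its balance point (height (world z) of each of big_bore, small_bore above 0.03 m and angle between lever's own z axis and vertical below 0.15 rad and horizontal distance between the grasp point and balance below 0.025 m and contact force between the fingers and lever above 2 N), for 0.2 s.
At the end, for the whole second after the job is handed in: Still gripped within 22 mm of its balance point, not touching the fixture, the lever is still and level within 5 degrees, big bore within 15 mm of the thick pin's axis and small bore of the thin pin's, its underside 15 to 65 mm above the pin tips (horizontal distance between big_bore and thick_pin below 0.015 m and horizontal distance between small_bore and thin_pin below 0.015 m and height (world z) of big_bore between 0.085 and 0.135 m and height (world z) of small_bore between 0.085 and 0.135 m and angle between lever's own z axis and vertical below 0.09 rad and horizontal distance between the grasp point and balance below 0.022 m and contact force between the fingers and lever above 2 N and contact force between lever and fixture below 0.1 N and linear speed of lever below 0.02 m/s); the arm keeps its last pose, push and grip.
It fails at once if the lever touches the fixture (contact force between lever and fixture above 1 N).
It fails at once if a bystander is moved by more than 3 cm (distance of any of impeller, tape_measure, screwdriver from where it was at the start of the episode above 0.03 m).
It also fails if it takes over 38 s, if anything falls off the work surface, if the arm or the gripper's body presses on something with over 40 N, if the wrist force passes 120 N, or if a joint passes its speed limit or range.

## Robot

A 7-joint arm with a two-finger parallel gripper is mounted at the origin on the work surface; the furniture and walls round the work are solid. World frame = base frame: x ahead of the robot, y to its left, z up, the work surface at z = 0. Lengths are in m, angles in rad, forces in N, time in s.
With the tool pointing down it reaches from about 0.4 to 0.85 m from the base axis. Payload 4.5 kg.
Tool frame: the origin (TCP) lies midway between the tips of the shut fingers; the grasp point (between the pads) lies 19 mm behind it; x points along the fingers, y is the direction in which the jaws open and shut, and the axes are right-handed (so a half turn about x gives the same grasp; the last joint's range is limited). The gripper opens to 88 mm and grips with 3 to 60 N. Pads are 18 mm wide; open, the fingers measure 123 mm over their backs; the gripper's body (75 mm by 187 mm) begins 45 mm behind the grasp point.
Start: joints at [1.37, 0.689, -0.195, 1.565, 0.157, 0.902, -0.215], TCP at [0.145, -0.608, 0.239] pointing down, gripper open.
Joint ranges: [-3.01, 3.01], [-0.46, 2.08], [-1.47, 1.51], [0.13, 2.56], [-1, 4.14], [0.04, 2.09], [-2.66, 2.66]. Speed limits (rad/s): [2.57, 2.57, 3.14, 3.14, 3.14, 3.14, 3.14].

## Interface

Orientations are given as a unit quaternion [x, y, z, w].
In Python, from plant import r gives the robot as it stands.
- The arm moves only by the tool arm_command, never from a script. Its argument "plan" is a list of rows, each a list of 5 numbers: the finger opening in m, from 0 to 0.0881, then the shift along the tool's x, y, z in m, then the turn about the tool's x in rad. In form: [[grip, dx, dy, dz, roll], ...]. A call has 1 to 12 rows; each row shifts and turns the commanded pose from where the row before left it, along the tool's axes as they then stand; what a row does not reach is not made up. A row lasts 1/8 s, in which the tool goes at most 62.5 mm and 10.7 degrees, less where a joint would pass 70% of its speed; a pose out of reach is approached as far as the arm can. A call is refused whole if a number of a shift passes 0.0625 or a number of a turn 0.188, either way. A call with a gripper value outside its range is refused whole. The fingers move at their own pace and stop on an object; "force" is the grip in N (left out, the last holds). Time passes only in rows, so rows that do not move let the fingers close. It gives the time, the measured TCP pose, the force and the opening at its end, in the units of the state.
- r.get_state(): the state, without advancing time (a new reading comes with each control period).
- r.snapshot(name): name is "scene" or "top" or "wrist"; returns (picture, depth): 420x560x3 uint8, red, green, blue; 420x560 float32, m along the optical axis (not along the pixel's ray), 0 where there is no reading.
- r.calibration(name): a dict with "fx", "fy", "cx", "cy" (pixels), "k1" (the pictures are not rectified: a ray, as slopes to the right and down, at radius r is drawn at 1 + k1 r^2 times it, then the intrinsics apply), "eye" and "orientation" of the camera in the world; the wrist camera has in their place "mount" (4x4, takes a point from camera to tool coordinates, whose origin is the TCP and whose axes are the tool frame's). Camera axes: x right, y down, z forward; pixel columns grow to the right and rows downward; lengths in m; the calibration is good to about 2 mm. A picture is of the moment at which its call begins: read the wrist's pose just before it. calibration takes no time and is no camera call.
- r.finish_job(): hands the job in, once; it reports no verdict.
The state is a dict: "clock": time; "q": joint angles; "qd": joint speeds; "joint_torque": joint torques, N m; "tool_pos": TCP position; "eef_rot": TCP orientation; "contact_force": force on the tool from outside, world axes, zero at the start; "moment": the same for the moment, N m; "opening": opening from 0.0 (shut) to 1.0 (fully open).
Only numpy, scipy, OpenCV 4.12 (cv2) and the standard library are available. Lean on these libraries where they do the work, as an engineer would, in place of code of your own. Each camera call takes 0.05 s, during which the arm holds its last target.

## Working session

There is one attempt and no reset: what is moved stays moved. The work goes in short steps, Python scripts to look and compute and a tool call to move; the robot and the scene stay as the last step left them, time stands still between calls to the robot, and variables do not carry over. Pictures are saved under pics/ and viewed, and the job is handed in when it is done.

Besides the shell and the picture viewer there is one more tool, called after "Emit:" as name(argument=value, ...), one argument or row to a line, values as JSON. arm_command: Moves the arm, as the interface text tells. Its arguments: {"type":"object","properties":{"plan":{"type":"array","items":{"type":"array","items":{"type":"number"}}},"force":{"type":"number"}},"required":["plan"]}

```bash
mkdir -p pics; ls; python3 - <<'E'
from plant import r
import cv2,numpy as np
s=r.get_state();print({k:np.round(v,3) for k,v in s.items()})
for n in("scene","top","wrist"):
    p,d=r.snapshot(n);cv2.imwrite(f"pics/{n}0.png",p[:,:,::-1]);np.save(f"pics/{n}0.npy",d);print(n,r.calibration(n))
E
```

```text
pics
{'clock': np.float64(0.0), 'q': array([ 1.37 ,  0.69 , -0.195,  1.566,  0.157,  0.903, -0.215]), 'qd': array([-0.001, -0.001,  0.   ,  0.001, -0.001,  0.001,  0.002]), 'joint_torque': array([-0.0000e+00, -5.2756e+01, -1.2670e+00, -1.5342e+01, -5.3000e-02,
        6.0000e-03,  0.0000e+00]), 'tool_pos': array([ 0.145, -0.607,  0.238]), 'eef_rot': array([-0.702, -0.084,  0.702, -0.082]), 'contact_force': array([-0.147, -0.133,  0.22 ]), 'moment': array([-0.025, -0.   ,  0.048]), 'opening': np.float64(1.002)}
scene {'fx': 415.443573328671, 'fy': 415.443573328671, 'cx': 285.41391095897944, 'cy': 210.89966458230953, 'k1': 0.04480914455498237, 'eye': array([-0.17128091,  0.90781807,  0.58509225]), 'orientation': array([-0.27341306,  0.79959039, -0.50892159,  0.16401014])}
top {'fx': 393.66638247393524, 'fy': 393.66638247393524, 'cx': 279.27417781077463, 'cy': 208.53611893747112, 'k1': -0.0582044347487861, 'eye': array([0.37512082, 0.02576593, 1.03679221]), 'orientation': array([ 0.71306715, -0.69901002,  0.04219897, -0.03375619])}
wrist {'fx': 362.1393020799038, 'fy': 362.1393020799038, 'cx': 278.7126409523867, 'cy': 213.10557077620024, 'k1': -0.06479429382707297, 'mount': array([[-2.39545521e-04, -2.92418293e-01,  9.56290481e-01,
        -1.45361668e-01],
       [ 9.99999952e-01,  1.17498086e-04,  2.86423534e-04,
        -1.21920337e-03],
       [-1.96117782e-04,  9.56290504e-01,  2.92418251e-01,
        -7.73409713e-02],
       [ 0.00000000e+00,  0.00000000e+00,  0.00000000e+00,
         1.00000000e+00]])}
```

View pics/scene0.png

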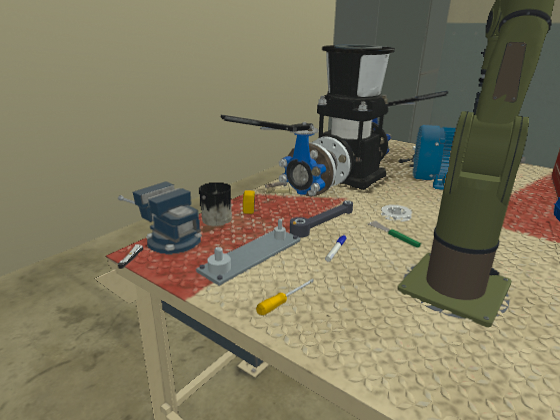

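View pics/top0.png

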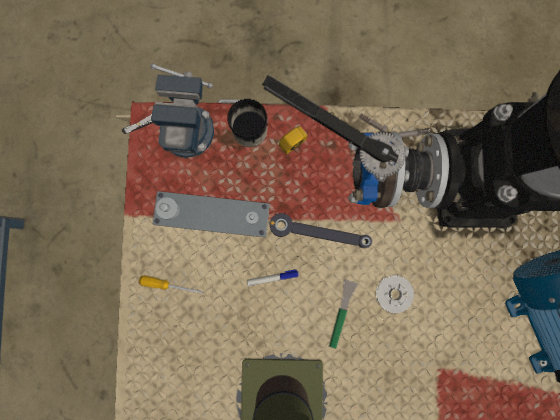

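View pics/wrist0.png

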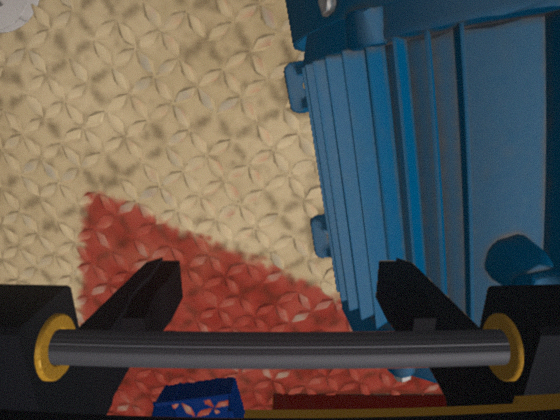

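The top view shows the lever's big boss near (281,226) and its small eye near (366,241). The thick pin is near (167,208) and the thin pin near (252,217). The impeller is at (395,294), the screwdriver at (168,285) and the tape at (293,138). Next I deproject these with depth.

```bash
cat > h.py <<'E'
import numpy as np,cv2
from scipy.spatial.transform import Rotation as R
def cloud(cal,d,T=None):
    K=np.array([[cal['fx'],0,cal['cx']],[0,cal['fy'],cal['cy']],[0,0,1]])
    h,w=d.shape;u,v=np.meshgrid(np.arange(w),np.arange(h))
    p=cv2.undistortPoints(np.stack([u,v],-1).reshape(-1,1,2).astype(float),K,np.array([cal['k1'],0,0,0,0])).reshape(h,w,2)
    P=np.concatenate([p*d[...,None],d[...,None]],-1)
    if T is None: Rm=R.from_quat(cal['orientation']).as_matrix();t=cal['eye']
    else: Rm=T[:3,:3];t=T[:3,3]
    return P@Rm.T+t
def wristT(s,cal):
    T=np.eye(4);T[:3,:3]=R.from_quat(s['eef_rot']).as_matrix();T[:3,3]=s['tool_pos'];return T@cal['mount']
E
python3 - <<'E'
from plant import r
from h import *
c=r.calibration('top');d=np.load('pics/top0.npy');P=cloud(c,d);np.save('pics/P0.npy',P)
for n,(u,v) in dict(boss=(281,217),bossctr=(281,226),bar=(320,233),eye=(366,241),eyeL=(360,240),thick=(167,208),thin=(252,217),imp=(395,285),tape=(293,138),sd=(152,283),bench=(220,260),pen=(290,275),vise=(180,130),valve=(365,190),handle=(330,120),knife=(345,290)).items(): print(n,P[v,u].round(3))
im=cv2.imread('pics/top0.png')[180:270,140:390];cv2.imwrite('pics/crop.png',cv2.resize(im,None,fx=3.2,fy=3.2,interpolation=cv2.INTER_CUBIC))
Z=P[180:270,140:390,2];cv2.imwrite('pics/cropz.png',cv2.resize(np.clip(Z*3000,0,255).astype(np.uint8),None,fx=3.2,fy=3.2,interpolation=0))
T=R.from_quat(r.get_state()['eef_rot']).as_matrix();print(T)
E
```

```text
boss [0.461 0.01  0.04 ]
bossctr [ 0.441  0.009 -0.003]
bar [ 0.423 -0.091  0.032]
eye [ 0.405 -0.212  0.02 ]
eyeL [ 0.407 -0.192  0.036]
thick [0.476 0.296 0.06 ]
thin [0.457 0.082 0.069]
imp [ 0.292 -0.291  0.007]
tape [ 0.661 -0.016  0.064]
sd [0.287 0.334 0.027]
bench [ 0.349  0.167 -0.002]
pen [ 0.314 -0.016  0.018]
vise [0.662 0.26  0.11 ]
valve [ 0.519 -0.182  0.14 ]
handle [ 0.635 -0.08   0.284]
knife [ 0.278 -0.16   0.008]
[[-4.05459373e-04  2.32726822e-01 -9.72542062e-01]
 [ 1.29013669e-03 -9.72541211e-01 -2.32727156e-01]
 [-9.99999086e-01 -1.34907361e-03  9.40765363e-05]]
```

View pics/crop.png

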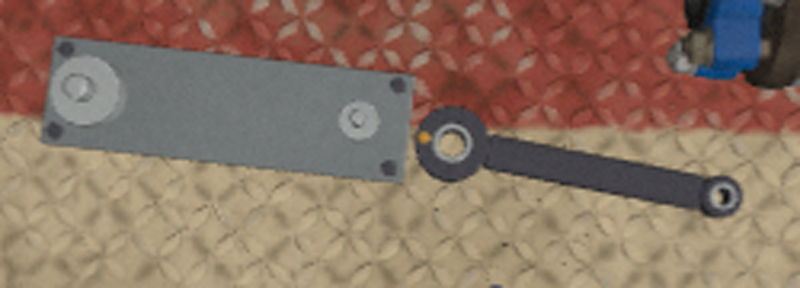

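View pics/cropz.png

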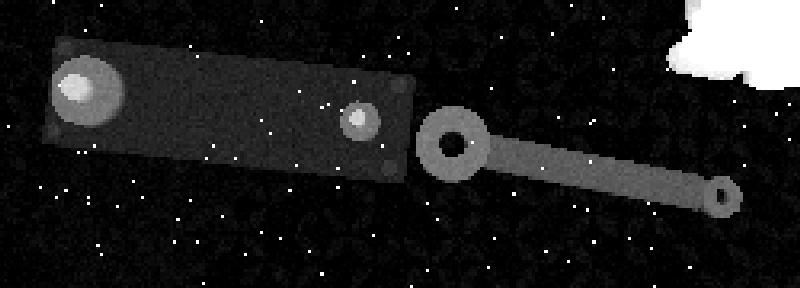

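```bash
python3 - <<'E'
from h import *
P=np.load('pics/P0.npy').reshape(-1,3)
def sel(cx,cy,rad,z0,z1):
    m=(np.hypot(P[:,0]-cx,P[:,1]-cy)<rad)&(P[:,2]>z0)&(P[:,2]<z1);return P[m]
def mec(q):
    (c,rr)=cv2.minEnclosingCircle((q[:,:2]*1000).astype(np.float32));return np.round(c,1),round(rr,1),len(q),np.round(q.mean(0)*1000,1)
for n,a in dict(boss=(.441,.009,.04,.036,.046),eye=(.405,-.207,.025,.033,.042),thick=(.48,.293,.02,.06,.078),thin=(.457,.082,.015,.06,.078),sh1=(.48,.293,.04,.034,.046),sh2=(.457,.082,.025,.034,.046)).items(): print(n,*mec(sel(*a)))
def rect(q):
    print(cv2.minAreaRect((q[:,:2]*1000).astype(np.float32)),len(q))
m=(P[:,0]>.38)&(P[:,0]<.55)&(P[:,1]>.045)&(P[:,1]<.36)&(P[:,2]>.007)&(P[:,2]<.017);rect(P[m])
b=P[(P[:,0]>.38)&(P[:,0]<.46)&(P[:,1]>-.18)&(P[:,1]<-.03)&(P[:,2]>.02)&(P[:,2]<.037)]
print(b.mean(0).round(4),cv2.fitLine((b[:,:2]*1000).astype(np.float32),2,0,.01,.01).ravel())
E
```

```text
boss [443.2   9.8] 29.5 367 [443.    9.8  40.6]
eye [ 403.5 -204.4] 16.9 107 [ 404.2 -205.4   36.7]
thick [478.8 303.9] 9.7 53 [478.5 302.9  69.2]
thin [459.6  84.4] 5.6 19 [459.3  84.2  68.9]
sh1 [479.5 304. ] 28.3 308 [478.3 302.   39.9]
sh2 [459.5  84.1] 15.8 100 [458.7  83.9  40.2]
((462.6988830566406, 194.56597900390625), (299.57318115234375, 146.37466430664062), 86.11498260498047) 3254
[ 0.4223 -0.1051  0.03  ] [ 1.8019022e-01  9.8363179e-01  4.2232266e+02 -1.0509805e+02]
```

```bash
python3 - <<'E'
from h import *
P=np.load('pics/P0.npy').reshape(-1,3)
P=P[(P[:,2]>-.02)&(P[:,2]<.9)]
xs=np.arange(.7,.0,-.05);ys=np.arange(.40,-.75,-.05)
print('x\\y  ',*['%4d'%round(y*100) for y in ys])
for x in xs:
    o=[]
    for y in ys:
        q=P[(abs(P[:,0]-x)<.025)&(abs(P[:,1]-y)<.025),2]
        o.append('%4d'%(np.percentile(q,95)*1000) if len(q)>3 else '   .')
    print('%4.2f '%x,*o)
E
```

```text
x\y     40   35   30   25   20   15   10    5    0   -5  -10  -15  -20  -25  -30  -35  -40  -45  -50  -55  -60  -65  -70
0.70    16   13  143  143  141  106   36  317  311   63    5    5    7   24   20   18  266  303  290    .    .    .    .
0.65     3    4  136  139  109   75  107  103  306  297  284   81  143  174  117  173  480  348  316    .    .    .    .
0.60     3    5  102  104    5    5    4    4    4    5  280  271  269  251  153  192  481  188    .    .    .    .    .
0.55     3    5    4    4    4    5    4    4    4    5    5  252  267  250  151  190  480  324    .    .    .    .    .
0.50     4   36   69   14   14   14   14   17    4    5    4  139  162  173    4  169  446  417  344  298  105    6    4
0.45     4   17   50   14   15   15   62   42   43   32   32   28    5    5    5    5   30  288  295  284   34    5    5
0.40     4    5    4    5    5   11   13   15   40   30   31   33   38    5    5    5    5    5    4    4    5    5   47
0.35     3    4    5    5    4    5    4    4    5    5    5    3    5    5    5    5    5    5    5    4  180  135   89
0.30     3   28   26    6    4    5   16   18   18   14    5   10    9   17   18   14    4    4    5  133  182   12    .
0.25     5    4    5   16    6    5    4    5    5    5    4   13    6   18   19   15    4    6    5    5  165  149    .
0.20     4    4    5    5    4    4    5    5    5    5    5   18    5    5    6    4    5    5    6    5  136  139    .
0.15     4    5    5    3    5    4    5    5    5    5   11   17    5    6    4    5    6    5    6  252    6  122   21
0.10     4    5    5    5    5    5   14   15   15   14   14    5    5    5    5    5    5    5    6    6    5   94   47
0.05     4    5    5    4    5    6   15  239  269  271   15    4    4    6    5    5    5    5    5    6    5    7    6
```

```bash
cat > plan.py <<'E'
from h import *
def plan(p0,Rm0,wps,grip):
    """wps: list of (pos, dheading total rad world z, nrows)"""
    p=np.array(p0,float);Rm=Rm0.copy()
    for pos,dh,n in wps:
        pos=np.array(pos)
        for i in range(n):
            d=(pos-p)/(n-i);t=np.round(Rm.T@d,3);roll=round(-dh/n,3)
            print([grip,*map(float,t),float(roll)],end=', ')
            p=p+Rm@t;Rm=Rm@R.from_euler('x',roll).as_matrix()
        print('\n  ->',p.round(4),'y-heading deg',np.degrees(np.arctan2(Rm[1,1],Rm[0,1])).round(2))
E
python3 - <<'E'
from plant import r
from plan import *
s=r.get_state();Rm=R.from_quat(s['eef_rot']).as_matrix()
plan(s['tool_pos'],Rm,[((.25,-.33,.239),.6,10),((.432,-.052,.16),1.153-.6,10)],.088)
E
```

```text
[0.088, -0.0, -0.025, -0.017, -0.06], [0.088, -0.0, -0.023, -0.018, -0.06], [0.088, -0.0, -0.022, -0.019, -0.06], [0.088, -0.0, -0.021, -0.021, -0.06], [0.088, -0.0, -0.02, -0.022, -0.06], [0.088, -0.0, -0.019, -0.023, -0.06], [0.088, -0.0, -0.017, -0.024, -0.06], [0.088, -0.0, -0.016, -0.025, -0.06], [0.088, -0.0, -0.014, -0.026, -0.06], [0.088, -0.001, -0.012, -0.028, -0.06], 
  -> [ 0.2505 -0.3298  0.2394] y-heading deg -42.16
[0.088, 0.008, -0.005, -0.033, -0.055], [0.088, 0.008, -0.003, -0.033, -0.055], [0.088, 0.008, -0.002, -0.033, -0.055], [0.088, 0.008, 0.0, -0.033, -0.055], [0.088, 0.008, 0.002, -0.033, -0.055], [0.088, 0.008, 0.004, -0.033, -0.055], [0.088, 0.008, 0.006, -0.033, -0.055], [0.088, 0.008, 0.007, -0.032, -0.055], [0.088, 0.008, 0.009, -0.032, -0.055], [0.088, 0.008, 0.012, -0.031, -0.055], 
  -> [ 0.4323 -0.0524  0.1597] y-heading deg -10.65
```

Emit:
arm_command(
  plan=[
    [0.088, 0, -0.025, -0.017, -0.06],
    [0.088, 0, -0.023, -0.018, -0.06],
    [0.088, 0, -0.022, -0.019, -0.06],
    [0.088, 0, -0.021, -0.021, -0.06],
    [0.088, 0, -0.02, -0.022, -0.06],
    [0.088, 0, -0.019, -0.023, -0.06],
    [0.088, 0, -0.017, -0.024, -0.06],
    [0.088, 0, -0.016, -0.025, -0.06],
    [0.088, 0, -0.014, -0.026, -0.06],
    [0.088, 0, -0.012, -0.028, -0.06],
  ],
)

```text
clock: 1.4
tool_pos: [0.2508, -0.3294, 0.2387]
eef_rot: [-0.646, -0.287, 0.646, -0.287]
contact_force: [0.0, -0.1, -0.3]
opening: 1.002
```

Emit:
arm_command(
  plan=[
    [0.088, 0.008, -0.005, -0.033, -0.055],
    [0.088, 0.008, -0.003, -0.033, -0.055],
    [0.088, 0.008, -0.002, -0.033, -0.055],
    [0.088, 0.008, 0, -0.033, -0.055],
    [0.088, 0.008, 0.002, -0.033, -0.055],
    [0.088, 0.008, 0.004, -0.033, -0.055],
    [0.088, 0.008, 0.006, -0.033, -0.055],
    [0.088, 0.008, 0.007, -0.032, -0.055],
    [0.088, 0.008, 0.009, -0.032, -0.055],
    [0.088, 0.008, 0.012, -0.031, -0.055],
    [0.088, 0, 0, 0, 0],
  ],
)

```text
clock: 2.78
tool_pos: [0.434, -0.0505, 0.1583]
eef_rot: [0.544, 0.453, -0.543, 0.452]
contact_force: [-0.3, -0.8, 0.7]
opening: 0.995
```

```bash
python3 - <<'E'
from plant import r
from plan import *
s=r.get_state();Rm=R.from_quat(s['eef_rot']).as_matrix()
print(s['clock'],s['tool_pos'],Rm.round(3),s['q'].round(2),s['contact_force'].round(1))
c=r.calibration('wrist');p,d=r.snapshot('wrist');cv2.imwrite('pics/w1.png',p[:,:,::-1])
P=cloud(c,d,wristT(s,c));np.save('pics/Pw1.npy',P);Q=P.reshape(-1,3);ok=(d.ravel()>0)
for n,a in dict(boss=(.441,.009,.045,.036,.046),eye=(.405,-.207,.025,.033,.042)).items():
    m=ok&(np.hypot(Q[:,0]-a[0],Q[:,1]-a[1])<a[2])&(Q[:,2]>a[3])&(Q[:,2]<a[4]);q=Q[m]
    if len(q)>5:print(n,cv2.minEnclosingCircle((q[:,:2]*1000).astype(np.float32)),q.mean(0),len(q))
b=Q[ok&(Q[:,0]>.38)&(Q[:,0]<.47)&(Q[:,1]>-.15)&(Q[:,1]<-.03)&(Q[:,2]>.02)&(Q[:,2]<.037)]
print(len(b),b.mean(0),cv2.fitLine((b[:,:2]*1000).astype(np.float32),2,0,.01,.01).ravel())
E
```

```text
2.775 [ 0.43402802 -0.05046148  0.15831636] [[ 0.001  0.984 -0.18 ]
 [ 0.002 -0.18  -0.984]
 [-1.     0.001 -0.002]] [ 0.22  0.62 -0.32  2.19  0.48  0.4  -0.67] [-0.3 -0.8  0.7]
boss ((446.23468017578125, 12.566506385803223), 30.201845169067383) [0.44636077 0.01334062 0.03955275] 4782
eye ((408.1623229980469, -205.07948303222656), 16.669647216796875) [ 0.40731557 -0.2096814   0.03546385] 412
4629 [ 0.42900119 -0.08603997  0.02909912] [ 1.8271232e-01  9.8316640e-01  4.2900119e+02 -8.6039963e+01]
```

View pics/w1.png

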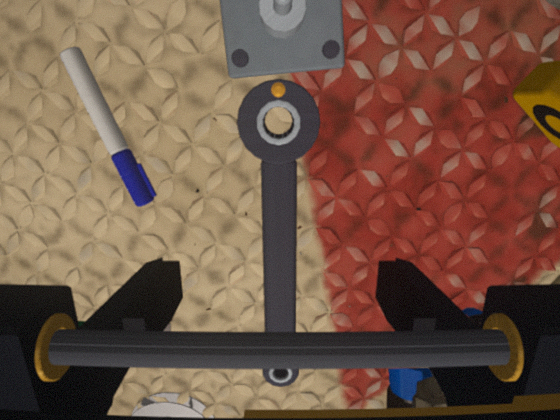

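The wrist view shows the bar running vertically at column 280, centred between the fingers, with the boss at (279,122). The wrist camera puts the balance point at (0.435,-0.049) and the top camera at (0.432,-0.052). The TCP is at (0.434,-0.0505), so I can go straight down.

Emit:
arm_command(
  plan=[
    [0.088, 0.025, 0, 0, 0],
    [0.088, 0.025, 0, 0, 0],
    [0.088, 0.025, 0, 0, 0],
    [0.088, 0.025, 0, 0, 0],
    [0.088, 0.02, 0, 0, 0],
    [0.088, 0.015, 0, 0, 0],
    [0.088, 0.01, 0, 0, 0],
    [0.088, 0.007, 0, 0, 0],
    [0.088, 0, 0, 0, 0],
    [0.088, 0, 0, 0, 0],
  ],
)

```text
clock: 4.08
tool_pos: [0.4363, -0.0553, 0.0219]
eef_rot: [-0.542, -0.452, 0.547, -0.45]
contact_force: [0.0, 0.2, 0.5]
opening: 0.996
```

```bash
python3 - <<'E'
from plant import r
from plan import *
s=r.get_state();Rm=R.from_quat(s['eef_rot']).as_matrix()
print(s['clock'],s['tool_pos'],Rm.round(4),s['q'].round(3),s['qd'].round(3),s['contact_force'].round(1),s['joint_torque'].round(1))
E
```

```text
4.075 [ 0.43630647 -0.05533667  0.02188639] [[-0.0064  0.9824 -0.1867]
 [-0.0027 -0.1867 -0.9824]
 [-1.     -0.0058  0.0038]] [ 0.052  0.908 -0.051  2.247  1.712  0.044 -1.88 ] [-0.006 -0.002 -0.004 -0.003  0.016  0.    -0.021] [0.  0.2 0.5] [  0.1 -45.9   0.9   0.3   0.   -0.1  -0. ]
```

The descent stopped at z = 0.022 because joint 6 is at its 0.04 lower limit, with the wrist nearly straight. I'll try a few more short downward rows to see whether it continues.

Emit:
arm_command(
  plan=[
    [0.088, 0.005, 0, -0.003, 0],
    [0.088, 0.005, 0, -0.003, 0],
    [0.088, 0.005, 0, 0, 0],
    [0.088, 0, 0, 0, 0],
  ],
)

```text
clock: 4.58
tool_pos: [0.4373, -0.0491, 0.0064]
eef_rot: [-0.542, -0.452, 0.547, -0.45]
contact_force: [0.1, 0.4, 0.7]
opening: 0.999
```

```bash
cat > st.py <<'E'
from plant import r
from plan import *
s=r.get_state();Rm=R.from_quat(s['eef_rot']).as_matrix()
print(s['clock'],s['tool_pos'].round(4),'\n',Rm.round(4),'\nq',s['q'].round(3),'F',s['contact_force'].round(1),'M',s['moment'].round(2),'open',s['opening'].round(3)*88)
E
python3 st.py
python3 - <<'E'
from h import *
P=np.load('pics/P0.npy').reshape(-1,3)
q=P[(P[:,2]>.05)&(P[:,2]<.4)&(P[:,1]>-.35)&(P[:,1]<.02)&(P[:,0]>.3)&(P[:,0]<.6)]
for z0,z1 in((.06,.1),(.1,.14),(.14,.18),(.18,.23),(.23,.3)):
    k=q[(q[:,2]>=z0)&(q[:,2]<z1)]
    if len(k):print(z0,len(k),'minx',np.sort(k[:,0])[:4].round(3),'maxy',np.sort(k[:,1])[-4:].round(3), k[k[:,0].argsort()[:3]].round(3).tolist())
E
```

```text
0.06 363 minx [0.486 0.486 0.486 0.486] maxy [-0.156 -0.156 -0.156 -0.156] [[0.486, -0.234, 0.094], [0.486, -0.23, 0.091], [0.486, -0.239, 0.092]]
0.1 871 minx [0.486 0.486 0.486 0.486] maxy [-0.157 -0.156 -0.156 -0.156] [[0.486, -0.228, 0.115], [0.486, -0.233, 0.115], [0.486, -0.238, 0.115]]
0.14 1778 minx [0.494 0.494 0.494 0.495] maxy [-0.163 -0.163 -0.16  -0.16 ] [[0.494, -0.225, 0.142], [0.494, -0.224, 0.14], [0.494, -0.228, 0.141]]
0.18 351 minx [0.53  0.53  0.53  0.532] maxy [-0.184 -0.181 -0.18  -0.179] [[0.53, -0.226, 0.181], [0.53, -0.235, 0.181], [0.53, -0.246, 0.181]]
0.23 1369 minx [0.531 0.531 0.531 0.532] maxy [-0.125 -0.124 -0.124 -0.122] [[0.531, -0.193, 0.253], [0.531, -0.191, 0.251], [0.531, -0.19, 0.249]]Traceback (most recent call last):
  File "st.py", line 4, in <module>
    print(s['clock'],s['tool_pos'].round(4),'\n',Rm.round(4),'\nq',s['q'].round(3),'F',s['contact_force'].round(1),'M',s['moment'].round(2),'open',s['opening'].round(3)*88)
                                                                                                                                                   ^^^^^^^^^^^^^^^^^^
AttributeError: 'float' object has no attribute 'round'
```

It moved on to (0.4373, -0.0491, 0.0064), so the joint rate was the limit and not the range. I check the state, then close.

```bash
sed -i "s/s\['opening'\].round(3)\*88/round(float(s['opening'])*88.1,1)/" st.py; python3 st.py
```

```text
4.575 [ 0.4373 -0.0491  0.0064] 
 [[-0.007   0.9826 -0.1858]
 [-0.002  -0.1858 -0.9826]
 [-1.     -0.0065  0.0033]] 
q [ 0.118  0.944 -0.181  2.24   1.755  0.151 -1.934] F [0.1 0.4 0.7] M [-0.01 -0.1  -0.02] open 88.0
```

Emit:
arm_command(
  plan=[
    [0.088, 0, -0.002, 0, 0],
    [0.05, 0, 0, 0, 0],
    [0.03, 0, 0, 0, 0],
    [0.01, 0, 0, 0, 0],
    [0, 0, 0, 0, 0],
    [0, 0, 0, 0, 0],
    [0, 0, 0, 0, 0],
    [0, 0, 0, 0, 0],
  ],
  force=45,
)

```text
clock: 5.58
tool_pos: [0.4352, -0.0482, 0.0066]
eef_rot: [-0.542, -0.453, 0.546, -0.451]
contact_force: [0.1, 0.3, 0.5]
opening: 0.31
```

```bash
python3 st.py
```

```text
5.575 [ 0.4352 -0.0482  0.0066] 
 [[-0.007   0.9829 -0.1841]
 [-0.002  -0.1842 -0.9829]
 [-1.     -0.0065  0.0032]] 
q [ 0.126  0.945 -0.198  2.246  1.768  0.166 -1.947] F [0.1 0.3 0.5] M [-0.02  0.15  0.18] open 27.3
```

The fingers hold the bar at a 27.3 mm opening. Now I lift slowly.

Emit:
arm_command(
  plan=[
    [0, -0.005, 0, 0, 0],
    [0, -0.008, 0, 0, 0],
    [0, -0.008, 0, 0, 0],
    [0, -0.008, 0, 0, 0],
    [0, -0.008, 0, 0, 0],
    [0, -0.008, 0, 0, 0],
    [0, 0, 0, 0, 0],
    [0, 0, 0, 0, 0],
  ],
)

```text
clock: 6.58
tool_pos: [0.4358, -0.0485, 0.0491]
eef_rot: [-0.542, -0.452, 0.547, -0.451]
contact_force: [-0.9, 0.1, -6.0]
opening: 0.311
```

```bash
python3 st.py; python3 - <<'E'
from plant import r
from h import *
p,d=r.snapshot('wrist');cv2.imwrite('pics/w2.png',p[:,:,::-1]);s=r.get_state()
c=r.calibration('wrist');P=cloud(c,d,wristT(s,c))
for u,v in((279,90),(250,120),(305,120),(279,155),(279,180)):print(P[v,u].round(3))
E
```

```text
6.575 [ 0.4358 -0.0485  0.0491] 
 [[-0.0065  0.9827 -0.185 ]
 [-0.003  -0.185  -0.9827]
 [-1.     -0.0059  0.0041]] 
q [ 0.13   0.849 -0.205  2.242  1.165  0.171 -1.353] F [-0.9  0.1 -6. ] M [-0.08 -0.1   0.02] open 27.4
[0.452 0.031 0.085]
[0.442 0.024 0.083]
[0.458 0.021 0.083]
[ 0.446  0.001 -0.001]
[0.446 0.001 0.067]
```

View pics/w2.png

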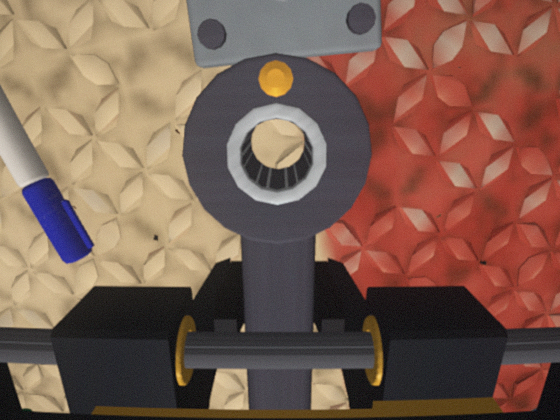

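The boss centre is at (278,153), lifted clear and level: its top is at z ≈ 0.084, and the load is 5.4 N with almost no moment. Next I raise it further and plan the carry.

Emit:
arm_command(
  plan=[
    [0, -0.01, 0, 0, 0],
    [0, -0.012, 0, 0, 0],
    [0, -0.012, 0, 0, 0],
    [0, -0.012, 0, 0, 0],
    [0, -0.012, 0, 0, 0],
    [0, -0.012, 0, 0, 0],
    [0, -0.01, 0, 0, 0],
    [0, 0, 0, 0, 0],
  ],
)

```text
clock: 7.62
tool_pos: [0.4365, -0.0483, 0.1295]
eef_rot: [-0.542, -0.452, 0.547, -0.451]
contact_force: [0.3, -1.2, -5.7]
opening: 0.313
```

```bash
python3 st.py; python3 - <<'E'
from plant import r
from plan import *
s=r.get_state();Rm=R.from_quat(s['eef_rot']).as_matrix();p=s['tool_pos']
plan(p,Rm,[((p[0]+.0005,p[1]+.003,p[2]),.0,1),((.474,.236,.13),.0934,20),((.475,.243,.13),0,2)],0)
E
```

```text
7.625 [ 0.4365 -0.0483  0.1295] 
 [[-0.0058  0.9827 -0.1851]
 [-0.003  -0.1851 -0.9827]
 [-1.     -0.0051  0.004 ]] 
q [ 0.338  0.71  -0.536  2.195  0.852  0.462 -1.07 ] F [ 0.3 -1.2 -5.7] M [-0.01 -0.09 -0.  ] open 27.6
[0, -0.0, -0.0, -0.003, -0.0], 
  -> [ 0.4371 -0.0453  0.1295] y-heading deg -10.67
[0, -0.0, -0.001, -0.014, -0.005], [0, -0.0, -0.001, -0.014, -0.005], [0, -0.0, -0.001, -0.014, -0.005], [0, -0.0, -0.001, -0.014, -0.005], [0, -0.0, -0.0, -0.014, -0.005], [0, -0.0, -0.0, -0.014, -0.005], [0, -0.0, -0.0, -0.014, -0.005], [0, -0.0, -0.0, -0.014, -0.005], [0, -0.0, -0.0, -0.014, -0.005], [0, -0.0, -0.0, -0.014, -0.005], [0, -0.0, -0.0, -0.014, -0.005], [0, -0.0, -0.0, -0.014, -0.005], [0, -0.0, -0.0, -0.014, -0.005], [0, -0.0, 0.0, -0.015, -0.005], [0, -0.0, 0.0, -0.014, -0.005], [0, -0.0, 0.0, -0.015, -0.005], [0, -0.0, 0.0, -0.014, -0.005], [0, -0.001, 0.001, -0.015, -0.005], [0, -0.0, 0.0, -0.014, -0.005], [0, -0.001, 0.001, -0.015, -0.005], 
  -> [0.4743 0.2364 0.1304] y-heading deg -4.94
[0, 0.0, 0.0, -0.003, 0.0], [0, 0.0, 0.0, -0.004, 0.0], 
  -> [0.4749 0.2433 0.1304] y-heading deg -4.94
```

Emit:
arm_command(
  plan=[
    [0, 0, 0, -0.003, 0],
    [0, 0, 0, -0.009, -0.005],
    [0, 0, -0.001, -0.014, -0.005],
    [0, 0, -0.001, -0.014, -0.005],
    [0, 0, -0.001, -0.014, -0.005],
    [0, 0, -0.001, -0.014, -0.005],
    [0, 0, 0, -0.014, -0.005],
    [0, 0, 0, -0.014, -0.005],
    [0, 0, 0, -0.014, -0.005],
    [0, 0, 0, -0.014, -0.005],
    [0, 0, 0, -0.014, -0.005],
    [0, 0, 0, -0.014, -0.005],
  ],
)

```text
clock: 9.12
tool_pos: [0.4568, 0.1034, 0.1287]
eef_rot: [-0.529, -0.467, 0.534, -0.466]
contact_force: [-0.3, -0.0, -6.6]
opening: 0.315
```

```bash
python3 st.py; python3 - <<'E'
from plant import r
from plan import *
s=r.get_state();Rm=R.from_quat(s['eef_rot']).as_matrix();p=s['tool_pos']
h=np.arctan2(Rm[1,1],Rm[0,1])
plan(p,Rm,[((.4745,.235,.13),-np.radians(5.08)-h,10),((.475,.243,.13),0,1)],0)
E
```

```text
9.125 [0.4568 0.1034 0.1287] 
 [[-0.0065  0.9915 -0.1303]
 [-0.0029 -0.1303 -0.9915]
 [-1.     -0.0061  0.0038]] 
q [ 0.022  0.737 -0.556  2.11   0.793  0.521 -1.265] F [-0.3 -0.  -6.6] M [ 0.01 -0.16  0.03] open 27.8
[0, -0.0, 0.0, -0.013, -0.004], [0, -0.0, 0.0, -0.013, -0.004], [0, -0.0, 0.0, -0.013, -0.004], [0, -0.0, 0.0, -0.013, -0.004], [0, -0.0, 0.0, -0.013, -0.004], [0, -0.0, 0.0, -0.014, -0.004], [0, -0.0, 0.001, -0.013, -0.004], [0, -0.001, 0.001, -0.014, -0.004], [0, -0.0, 0.0, -0.013, -0.004], [0, -0.001, 0.001, -0.014, -0.004], 
  -> [0.4747 0.2352 0.1302] y-heading deg -5.2
[0, 0.0, -0.0, -0.008, 0.0], 
  -> [0.4755 0.2432 0.1302] y-heading deg -5.2
```

Emit:
arm_command(
  plan=[
    [0, 0, 0, -0.013, -0.004],
    [0, 0, 0, -0.013, -0.004],
    [0, 0, 0, -0.013, -0.004],
    [0, 0, 0, -0.013, -0.004],
    [0, 0, 0, -0.013, -0.004],
    [0, 0, 0.001, -0.013, -0.004],
    [0, 0, 0.001, -0.013, -0.004],
    [0, 0, 0, -0.013, -0.004],
    [0, 0, 0, -0.013, -0.004],
    [0, 0, 0, -0.012, -0.004],
    [0, 0, 0, -0.006, 0],
    [0, 0, 0, 0, 0],
  ],
)

```text
clock: 10.62
tool_pos: [0.4737, 0.2368, 0.1282]
eef_rot: [-0.52, -0.478, 0.524, -0.476]
contact_force: [0.1, 0.4, -6.4]
opening: 0.313
```

```bash
python3 st.py; python3 - <<'E'
from plant import r
from h import *
s=r.get_state()
for n in('top','wrist','scene'):
    p,d=r.snapshot(n);cv2.imwrite(f'pics/{n}3.png',p[:,:,::-1]);c=r.calibration(n)
    P=cloud(c,d,wristT(s,c) if n=='wrist' else None);np.save(f'pics/P{n}3.npy',P)
im=cv2.imread('pics/top3.png')[160:260,130:300];cv2.imwrite('pics/top3c.png',cv2.resize(im,None,fx=4.5,fy=4.5,interpolation=cv2.INTER_CUBIC))
E
```

```text
10.625 [0.4737 0.2368 0.1282] 
 [[-0.0065  0.9959 -0.0902]
 [-0.0028 -0.0902 -0.9959]
 [-1.     -0.0062  0.0034]] 
q [-0.2    0.795 -0.592  1.932  0.72   0.645 -1.344] F [ 0.1  0.4 -6.4] M [-0.08 -0.09  0.01] open 27.6
```

View pics/top3c.png

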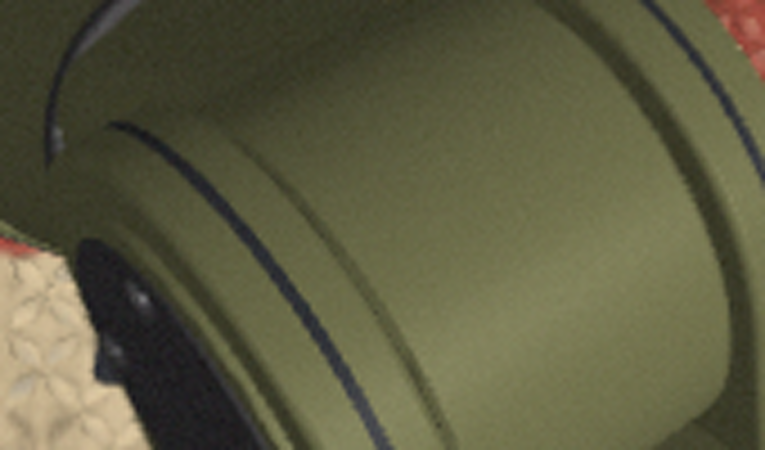

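View pics/wrist3.png

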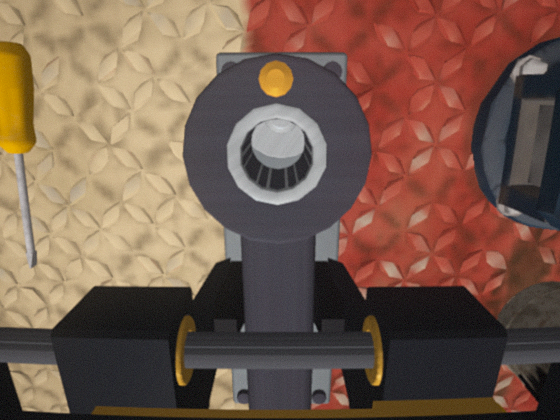

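View pics/scene3.png

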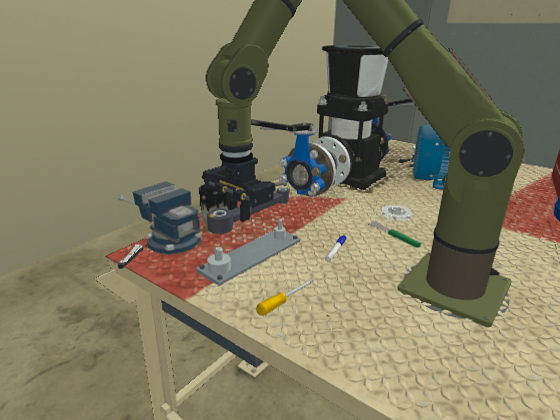

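The wrist view shows the pin inside the boss bore, around (278,140), but the arm blocks the top view. I compare lever and pins using the wrist and scene clouds.

```bash
python3 - <<'E'
from h import *
def mec(q):
    if len(q)<3: return len(q)
    (c,rr)=cv2.minEnclosingCircle((q[:,:2]*1000).astype(np.float32));return np.round(c,1),round(rr,1),len(q),(np.median(q,0)*1000).round(1)
P=np.load('pics/Pwrist3.npy');u,v=np.meshgrid(np.arange(560),np.arange(420))
Q=P.reshape(-1,3)
m=(np.hypot(Q[:,0]-.479,Q[:,1]-.3)<.045)
print('bosstop',mec(Q[m&(Q[:,2]>.155)&(Q[:,2]<.172)]))
b=m&(Q[:,2]>.155)&(Q[:,2]<.172);A=np.c_[Q[b][:,:2],np.ones(b.sum())];print('slope',np.linalg.lstsq(A,Q[b][:,2],rcond=None)[0])
print('pin',mec(Q[m&(Q[:,2]>.06)&(Q[:,2]<.078)]))
for vv in range(110,190,8): print(vv,P[vv,279].round(4))
S=np.load('pics/Pscene3.npy').reshape(-1,3)
def z(cx,cy,rad,a,b2):
    return S[(np.hypot(S[:,0]-cx,S[:,1]-cy)<rad)&(S[:,2]>a)&(S[:,2]<b2)]
print('scene boss',mec(z(.479,.3,.045,.157,.172)),'eye',mec(z(.459,.084,.03,.153,.168)))
print('scene pins',mec(z(.479,.304,.02,.062,.078)),mec(z(.459,.084,.015,.062,.078)))
print('shoulder',mec(z(.479,.304,.04,.035,.045)),mec(z(.459,.084,.02,.035,.045)))
print('lever underside region',mec(z(.459,.084,.03,.11,.2)))
im=cv2.imread('pics/scene3.png')[150:290,180:320];cv2.imwrite('pics/sc3.png',cv2.resize(im,None,fx=4,fy=4,interpolation=cv2.INTER_CUBIC))
E
```

```text
bosstop (array([480.1, 298.4]), 30.0, 24384, array([480.4, 301.1, 161.1]))
slope [0.00066168 0.0113704  0.15742638]
pin (array([481.3, 302.4]), 8.5, 302, array([481.1, 301.6,  68.9]))
110 [0.4821 0.3118 0.1621]
118 [0.4818 0.3095 0.161 ]
126 [0.4806 0.3014 0.0696]
134 [0.4799 0.2945 0.0391]
142 [0.4794 0.2895 0.0401]
150 [0.479  0.2845 0.0399]
158 [0.478  0.2752 0.0119]
166 [0.4774 0.2694 0.012 ]
174 [0.4797 0.2873 0.1345]
182 [0.4798 0.2873 0.1495]
scene boss (array([478., 296.]), 31.3, 238, array([474.4, 298.6, 161. ])) eye (array([459.6,  80.9]), 19.1, 60, array([458.2,  80.8, 156.9]))
scene pins (array([479.1, 307.6]), 10.9, 43, array([475.9, 308.8,  67.5])) (array([461.9,  88.8]), 6.4, 15, array([459.1,  87.8,  67.1]))
shoulder (array([479.7, 306.8]), 29.1, 209, array([473.2, 313. ,  39.5])) (array([460.7,  86.5]), 16.5, 55, array([457.7,  91.8,  39.4]))
lever underside region (array([456.6,  87.7]), 25.8, 192, array([450.4,  87.2, 149.3]))
```

View pics/sc3.png

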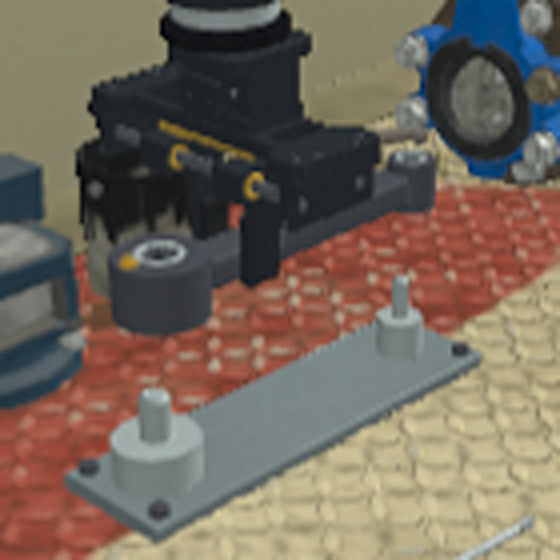

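Scene camera: the boss needs about +11 mm in y, and the eye about +8 mm in y and +2 mm in x. Wrist camera: about +7 mm in y and +1.5 mm in x. I shift 8 mm along -z of the tool, 1 mm along +y, and lower 10 mm, since the underside is now at 0.121.

Emit:
arm_command(
  plan=[
    [0, 0.002, 0.001, -0.003, 0],
    [0, 0.003, 0, -0.003, 0],
    [0, 0.003, 0, -0.002, 0],
    [0, 0.002, 0, 0, 0],
    [0, 0, 0, 0, 0],
    [0, 0, 0, 0, 0],
    [0, 0, 0, 0, 0],
    [0, 0, 0, 0, 0],
  ],
)

```text
clock: 11.78
tool_pos: [0.4755, 0.2443, 0.1183]
eef_rot: [-0.52, -0.477, 0.525, -0.476]
contact_force: [-0.5, -0.2, -5.9]
opening: 0.313
```

```bash
python3 st.py; python3 - <<'E'
from plant import r
from h import *
def mec(q):
    if len(q)<3: return len(q)
    (c,rr)=cv2.minEnclosingCircle((q[:,:2]*1000).astype(np.float32));return np.round(c,1),round(rr,1),len(q),(np.median(q,0)*1000).round(1)
s=r.get_state();c=r.calibration('wrist');p,d=r.snapshot('wrist');cv2.imwrite('pics/w4.png',p[:,:,::-1])
Q=cloud(c,d,wristT(s,c)).reshape(-1,3);m=(np.hypot(Q[:,0]-.479,Q[:,1]-.305)<.045)
b=m&(Q[:,2]>.14)&(Q[:,2]<.158)
print('boss',mec(Q[b]),'pin',mec(Q[m&(Q[:,2]>.06)&(Q[:,2]<.078)]),'pin miny',Q[m&(Q[:,2]>.066)&(Q[:,2]<.074)][:,1].min())
Sl=[];B=[];E=[];P1=[];P2=[]
c=r.calibration('scene')
for i in range(3):
    p,d=r.snapshot('scene');Sl.append(cloud(c,d).reshape(-1,3))
cv2.imwrite('pics/s4.png',cv2.resize(p[150:290,180:320,::-1],None,fx=4,fy=4,interpolation=cv2.INTER_CUBIC))
for S in Sl:
    z=lambda cx,cy,rad,a,b2:S[(np.hypot(S[:,0]-cx,S[:,1]-cy)<rad)&(S[:,2]>a)&(S[:,2]<b2)]
    print([ (mec(k)[0].tolist(),mec(k)[1],mec(k)[3][2]) for k in(z(.479,.307,.045,.145,.16),z(.459,.088,.03,.141,.156),z(.479,.304,.02,.062,.078),z(.459,.084,.015,.062,.078))])
# model check: project cylinders? bystanders in this picture
E
```

```text
11.775 [0.4755 0.2443 0.1183] 
 [[-0.0063  0.9958 -0.0909]
 [-0.0029 -0.0909 -0.9959]
 [-1.     -0.006   0.0034]] 
q [-0.219  0.814 -0.578  1.923  0.732  0.634 -1.362] F [-0.5 -0.2 -5.9] M [-0.01 -0.05  0.01] open 27.6
boss (array([480. , 297.5]), 38.0, 26745, array([481.6, 305.7, 151.1])) pin (array([482.3, 306.1]), 9.9, 932, array([482. , 305.4,  69. ])) pin miny 0.2965347060743773
[([479.9, 306.8], 31.1, np.float64(151.0)), ([461.0, 94.0], 22.7, np.float64(146.3)), ([479.6, 306.5], 9.8, np.float64(68.2)), ([459.9, 89.3], 5.4, np.float64(67.4))]
[([479.2, 306.2], 30.9, np.float64(150.9)), ([458.1, 92.4], 23.5, np.float64(146.1)), ([479.7, 306.1], 9.9, np.float64(67.9)), ([461.7, 88.3], 5.5, np.float64(66.9))]
[([479.6, 304.9], 31.2, np.float64(150.9)), ([460.2, 92.1], 24.2, np.float64(146.1)), ([477.8, 307.3], 10.5, np.float64(68.1)), ([460.2, 86.9], 6.6, np.float64(68.4))]
```

View pics/s4.png

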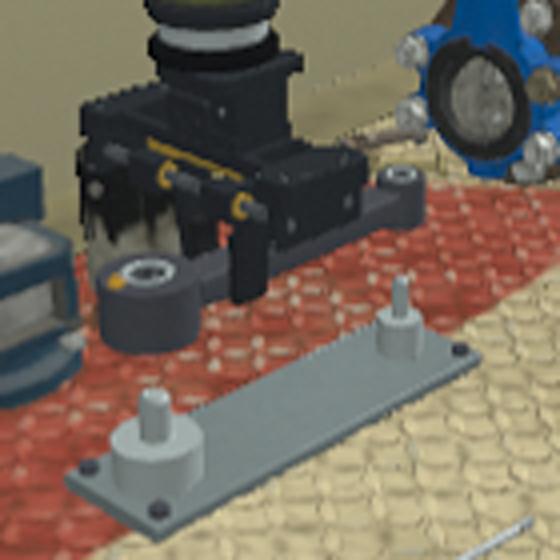

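View pics/w4.png

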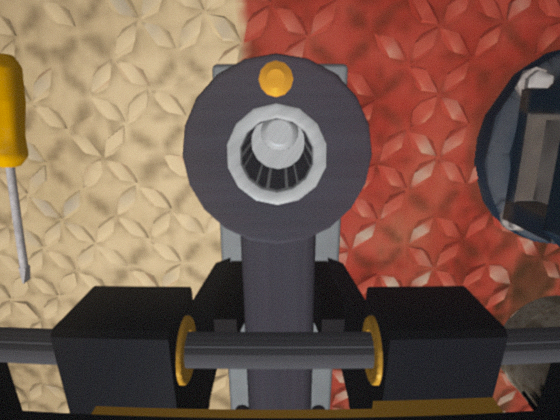

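The boss bore is within about 2 mm of the thick pin in both cameras, with the underside at about 0.111 m. The tool axis lies along the pin line to within about 0.15°, and nothing has been near the bystanders. I hand it in.

```bash
python3 - <<'E'
from plant import r
s=r.get_state();print(abs(s['qd']).max())
r.finish_job()
print(r.get_state()['tool_pos'])
E
```

```text
0.0006369376554127908
the job is handed in; nothing more can be done
the job is handed in; nothing more can be done
```

I picked the lever up by its bar at the balance point, carried it to the fixture and handed the job in at about 12 s, still gripped. `finish_job` reports no verdict, so these are my own last checks:

- **Grip:** opening 27.6 mm at 45 N. The wrist load was about 6 N with nearly no moment, as expected for a grasp at the balance point.
- **Big bore:** within about 2 mm of the thick pin's axis by the scene camera. The wrist camera agrees by its surface points (medians within 0.5 mm), but its circle fit disagreed by 9 mm. That fit had a radius of 38 mm against the boss's 30 mm, so it took in stray points.
- **Small bore:** its centre was not measured cleanly at the end, because bar points got into that fit too. Working from the boss and the tool heading, it should be within about 3 mm of the thin pin.
- **Height and level:** underside at about 0.111 m, roughly 41 mm above the pin tips. Tilt was about 0.01 rad and the joints were still.
- **Fixture and bystanders:** no sign of contact with the fixture. The bystanders stayed well clear of the path, but I did not measure their positions again.

The first descent stalled 22 mm above the bench, with joint 6 near its lower limit. A few more short downward moves freed it. The arm also blocked the top camera at the fixture, so the final alignment relied on the wrist and scene cameras.

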